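Clamp the sample jar in its screw clamp

ROBOT

A 6-joint arm with a two-finger parallel gripper is mounted at the origin on a cart in front of the work surface, level with it; the furniture and walls round the work are solid. World frame = base frame: x ahead of the robot, y to its left, z up, the work surface at z = 0. Lengths are in m, angles in rad, forces in N, time in s.
With the tool pointing down it reaches from about 0.3 to 0.775 m from the base axis. Payload 14.6 kg.
Tool frame: the origin (TCP) lies on the mounting face of the last link; the fingertips stand 199 mm ahead of it and the grasp point (between the pads) lies 180 mm ahead of it; z points along the fingers, x is the direction in which the jaws open and shut, and the axes are right-handed (so a half turn about z gives the same grasp; the last joint's range is limited). The gripper opens to 94 mm and grips with 3 to 60 N. Pads are 16 mm wide; open, the fingers measure 119 mm over their backs; the gripper's body (75 mm by 177 mm) begins 78 mm behind the grasp point.
Start: joints at [1.047, 0.3, 1.521, -0, 1.321, -0.067], TCP at [0.243, 0.494, 0.405] pointing down, gripper open.
Joint ranges: [-3.03, 3.03], [-0.79, 2.21], [0.23, 2.52], [-1.04, 4.18], [0, 3.07], [-2.55, 2.55]. Speed limits (rad/s): [2.22, 2.22, 2.57, 3.14, 3.14, 3.14].

INTERFACE

Orientations are given as a unit quaternion [w, x, y, z].
In Python, from plant import bot, imaging gives the robot as it stands. The module is installed in compiled form; this text tells all that it offers.
- The arm moves only by the shell command python3 -m jog 'ROWS' [FORCE]. ROWS is text: rows parted by semicolons, each of 7 numbers parted by spaces: the shift along the tool's x, y, z scaled (see below), then the turn, a rotation vector about the tool's x, y, z scaled (see below), then the opening, from -1 (shut) to 1 (fully open). In form: x y z ax ay az jaw; .... A call has 1 to 12 rows; each row shifts and turns the pose as measured when the row begins, along the tool's axes as they then stand; what a row does not reach is not made up. The controller multiplies each number of a shift by 150 mm and each number of a turn by 180 degrees. A row lasts 1/8 s, in which the tool goes at most 62.5 mm and 10.7 degrees, less where a joint would pass 70% of its speed; a pose out of reach is approached as far as the arm can. A call with a number of a shift or a turn outside -1 to 1 is refused whole. A call with a gripper value outside its range is refused whole. The fingers move at their own pace and stop on an object; FORCE is the grip in N (left out, the last holds). Time passes only in rows, so rows that do not move let the fingers close. It gives the time, the measured TCP pose, the force and the opening at its end, in the units of the state.
- bot.state(): the state, without advancing time (a new reading comes with each control period).
- imaging.read_camera(name): name is "scene" or "top" or "wrist"; returns (picture, depth): 400x640x3 uint8, red, green, blue; 400x640 float32, m along the optical axis (not along the pixel's ray), 0 where there is no reading.
- imaging.get_calibration(name): a dict with "camera_matrix" (3x3 intrinsics, pixels), "view" (4x4, takes a point from world to camera coordinates). Camera axes: x right, y up, looking along -z (the intrinsics and any distortion apply to the point x, -y, -z); pixel columns grow to the right and rows downward; lengths in m; the calibration is good to about 2 mm. A picture is of the moment at which its call begins: read the wrist's pose just before it. get_calibration takes no time and is no camera call; for the wrist camera it gives the pose at the moment of the call.
- bot.close_job(): hands the job in, once; it reports no verdict.
The state is a dict: "time_s": time; "q": joint angles; "joint_vel": joint speeds; "joint_torque": joint torques, N m; "ee_pos": TCP position; "ee_rot": TCP orientation; "contact_force": force on the tool from outside, world axes, zero at the start; "moment": the same for the moment, N m; "width": finger opening in m.
Only numpy, scipy, OpenCV 4.12 (cv2) and the standard library are available. Lean on these libraries where they do the work, as an engineer would, in place of code of your own. Each camera call takes 0.05 s, during which the arm holds its last target. There are 200 camera calls.

TASK

Two screw clamps for jars stand on the worktop and only one of them has a jar in it. Turn the T-handle of the clamp with the jar clockwise until the foot comes down on the jar's cap and you feel the resistance rise clearly, so that the jar is held firmly; stop there, because forcing it further would crack the jar, and let go. Leave the empty clamp as it is.

Things in the scene. Friction and masses are not known exactly. Their poses are not given: they have to be found in the camera images.
- clamp_screw_grip (a point): Centre of the black T-handle bar of the clamp with the jar, always 186 mm above the worktop. Bar 12 mm wide, 16 high, 82 long, x along it, z up; 10 mm stem below. Around it nothing is higher than 155 mm. Grip across the bar, turn about the vertical through this point; clockwise seen from above tightens. Bar parallel to the crossbar = fully open; it starts 0 to 0.5 rad clockwise of that.
- clamp_foot: Sprung foot under the handle's axis, 34 mm across; origin centre of underside, z up. It does not turn; it sinks 6 mm per rad of handle turn and meets the cap 0.9 rad from fully open. Turning takes about 0.25 N m till then; past contact 0.22 N m more per rad, and 37 N more on the jar per rad. Well clamped 0.3 to 0.8 rad past contact, too tight from 0.95. The screw stays where it is left.
- sample_jar: Round jar with a blue screw cap, 64 mm across, 85 mm high, loose, standing upright in its clamp between four pins, its underside 15 mm above the worktop and its cap top at 100 mm. Origin at the centre of its underside, z up. Two smaller jars stand on the worktop outside the clamps.
- spare_screw_end (a point): One end of the T-handle bar of the second, empty clamp, which is built the same: 33 mm from that screw's vertical axis, 186 mm above the worktop. To be left alone.

How it is judged:
At the end, for the whole second after the job is handed in: The foot of the loaded clamp presses on the jar with 8 to 36 N (about 0.25 to 0.95 rad of turn past first contact), the jar stands upright (within 6 degrees), centred under the foot within 12 mm, at rest (contact force between clamp_foot and sample_jar between 8 and 36 N and angle between sample_jar's own z axis and vertical below 0.1 rad and horizontal distance between sample_jar and clamp_foot below 0.012 m and linear speed of sample_jar below 0.02 m/s); the robot touches nothing.
It fails at once if the jar is pressed with more than 38 N (over-tightened) (contact force between clamp_foot and sample_jar above 38 N).
It fails at once if the jar is tipped by more than 12 degrees (angle between sample_jar's own z axis and vertical above 0.2 rad).
It fails at once if the handle of the empty clamp is turned (its bar end moves more than 12 mm) (distance of spare_screw_end from where it was at the start of the episode above 0.012 m).
It also fails if it takes over 40 s, if anything falls off the work surface, if the arm or the gripper's body presses on something with over 40 N, if the wrist force passes 120 N, or if a joint passes its speed limit or range.

## Working session

There is one attempt and no reset: what is moved stays moved. The work goes in short steps, Python scripts to look and compute and a shell command to move; the robot and the scene stay as the last step left them, time stands still between calls to the robot, and variables do not carry over. Pictures are saved under pics/ and viewed, about 8 in all and at most 12, crops included, and the job is handed in when it is done.

```bash
mkdir -p pics; python3 - <<'E'
from plant import bot, imaging
import cv2,numpy as np
s=bot.state(); print({k:np.round(v,3).tolist() for k,v in s.items()})
for n in ("top","scene"):
    p,d=imaging.read_camera(n); c=imaging.get_calibration(n)
    cv2.imwrite(f"pics/{n}0.png",p[:,:,::-1]); np.savez(f"{n}0.npz",p=p,d=d,K=c["camera_matrix"],V=c["view"]); print(n,c)
E
```

```text
{'time_s': 0.0, 'q': [1.047, 0.3, 1.522, 0.0, 1.321, -0.067], 'joint_vel': [-0.001, 0.001, 0.0, 0.0, -0.0, 0.0], 'joint_torque': [-0.003, -53.179, -35.275, 0.071, 0.024, -0.0], 'ee_pos': [0.243, 0.494, 0.404], 'ee_rot': [0.0, 0.849, 0.529, -0.001], 'contact_force': [0.066, -0.382, 0.412], 'moment': [0.054, -0.049, 0.032], 'width': 0.094}
top {'camera_matrix': array([[436.52982287,   0.        , 325.42065919],
       [  0.        , 436.52982287, 199.71480428],
       [  0.        ,   0.        ,   1.        ]]), 'view': array([[ 0.01116826, -0.9995801 , -0.02673732,  0.0275853 ],
       [ 0.99175071,  0.00765823,  0.12795267, -0.48719693],
       [-0.12769419, -0.02794576,  0.9914198 , -1.34711208],
       [ 0.        ,  0.        ,  0.        ,  1.        ]])}
scene {'camera_matrix': array([[449.72677952,   0.        , 321.63937236],
       [  0.        , 449.72677952, 202.28184365],
       [  0.        ,   0.        ,   1.        ]]), 'view': array([[ 0.71773146, -0.69631514,  0.00260457, -0.33667531],
       [ 0.48424508,  0.50181972,  0.71671729, -0.32634762],
       [-0.50036812, -0.51314929,  0.69735898, -1.05348112],
       [ 0.        ,  0.        ,  0.        ,  1.        ]])}
```

View pics/top0.png

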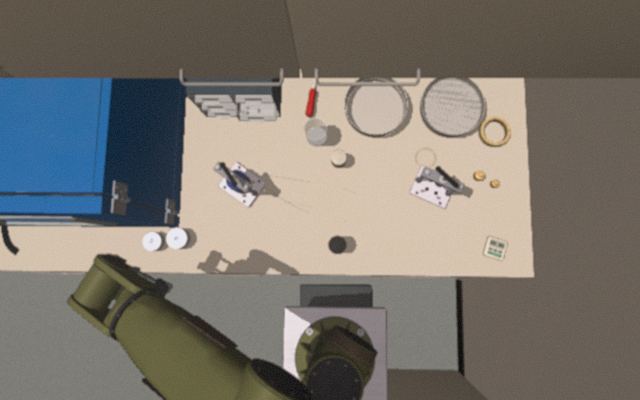

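View pics/scene0.png

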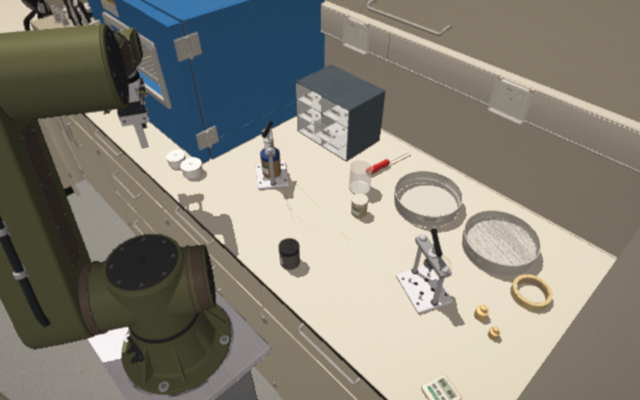

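The clamp with the jar (blue cap) is the left one, near (240,183) in top and (270,160) in scene. The empty clamp is near (437,185) in top. Next I'll enlarge the loaded clamp in both views.

```bash
cat > h.py <<'E'
import numpy as np
def ray(K,V,u,v,z):
    R=V[:3,:3];t=V[:3,3];c=-R.T@t
    d=R.T@(np.array([(u-K[0,2])/K[0,0],-(v-K[1,2])/K[1,1],-1.]))
    return c+d*(z-c[2])/d[2]
E
python3 - <<'E'
import cv2,numpy as np
from h import ray
a=np.load("top0.npz");b=np.load("scene0.npz")
A=a["p"][145:220,200:280];B=b["p"][110:195,235:315]
A=cv2.resize(A,(400,375),interpolation=cv2.INTER_CUBIC);B=cv2.resize(B,(400,425),interpolation=cv2.INTER_CUBIC)
A=cv2.copyMakeBorder(A,0,50,0,0,0)
cv2.imwrite("pics/crop1.png",np.hstack([A,B])[:,:,::-1])
for u,v in [(220,167),(248,187)]: print(ray(a["K"],a["V"],u,v,.186))
d=a["d"];
K,V=a["K"],a["V"]
vv,uu=np.mgrid[145:220,200:280];z=d[145:220,200:280]
P=np.stack([(uu-K[0,2])/K[0,0]*z,-(vv-K[1,2])/K[1,1]*z,-z],-1).reshape(-1,3)
W=(P-V[:3,3])@V[:3,:3]
m=(W[:,2]>.165)&(z.ravel()>0); w=W[m]; print(m.sum()); print(w.mean(0),w.min(0),w.max(0))
print(np.round(w[:60],3).tolist())
E
```

```text
[0.55865738 0.32922982 0.186     ]
[0.50157581 0.24711354 0.186     ]
128
[0.53823942 0.30311034 0.19181956] [0.50644207 0.2792416  0.18083163] [0.57242517 0.32897818 0.19839913]
[[0.572, 0.326, 0.19], [0.572, 0.323, 0.19], [0.572, 0.32, 0.191], [0.569, 0.328, 0.191], [0.569, 0.326, 0.19], [0.569, 0.322, 0.193], [0.569, 0.319, 0.193], [0.569, 0.317, 0.192], [0.565, 0.327, 0.195], [0.566, 0.325, 0.194], [0.567, 0.323, 0.189], [0.567, 0.32, 0.189], [0.567, 0.317, 0.19], [0.568, 0.316, 0.184], [0.564, 0.329, 0.188], [0.563, 0.325, 0.192], [0.563, 0.322, 0.191], [0.563, 0.319, 0.194], [0.563, 0.316, 0.192], [0.563, 0.314, 0.191], [0.56, 0.325, 0.193], [0.56, 0.321, 0.195], [0.56, 0.318, 0.195], [0.56, 0.312, 0.196], [0.562, 0.312, 0.185], [0.557, 0.321, 0.194], [0.557, 0.318, 0.194], [0.558, 0.316, 0.192], [0.557, 0.312, 0.196], [0.557, 0.31, 0.194], [0.554, 0.322, 0.193], [0.554, 0.318, 0.194], [0.555, 0.316, 0.192], [0.555, 0.313, 0.191], [0.555, 0.31, 0.191], [0.556, 0.309, 0.186], [0.553, 0.32, 0.188], [0.552, 0.316, 0.19], [0.551, 0.312, 0.197], [0.552, 0.311, 0.19], [0.551, 0.307, 0.194], [0.549, 0.315, 0.194], [0.548, 0.312, 0.196], [0.55, 0.311, 0.187], [0.549, 0.308, 0.191], [0.549, 0.305, 0.191], [0.547, 0.317, 0.186], [0.546, 0.312, 0.194], [0.545, 0.308, 0.198], [0.545, 0.306, 0.198], [0.546, 0.304, 0.192], [0.547, 0.303, 0.187], [0.542, 0.312, 0.196], [0.542, 0.308, 0.198], [0.543, 0.307, 0.194], [0.543, 0.304, 0.193], [0.543, 0.301, 0.194], [0.539, 0.308, 0.198], [0.54, 0.307, 0.191], [0.541, 0.305, 0.189]]
```

View pics/crop1.png

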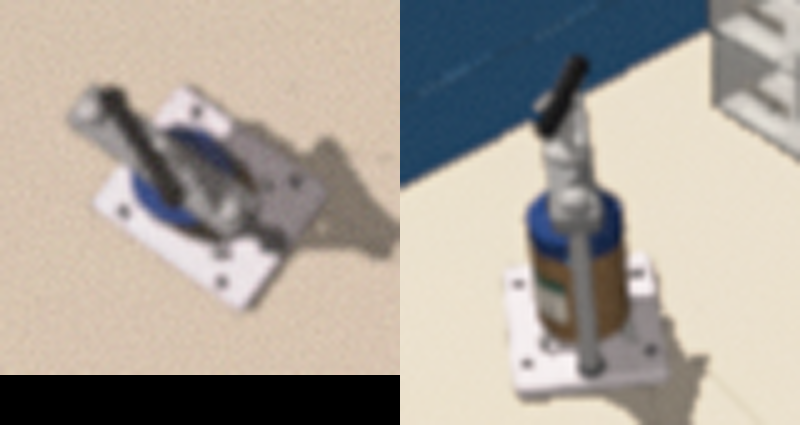

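```bash
python3 - <<'E'
import cv2,numpy as np
a=np.load("top0.npz");K,V,d,p=a["K"],a["V"],a["d"],a["p"]
vv,uu=np.mgrid[0:400,0:640]
P=np.stack([(uu-K[0,2])/K[0,0]*d,-(vv-K[1,2])/K[1,1]*d,-d],-1)
W=(P-V[:3,3])@V[:3,:3]
C=W[145:220,200:280].reshape(-1,3);col=p[145:220,200:280].reshape(-1,3).astype(int)
for nm,m in (("bar",(C[:,2]>.183)&(C[:,2]<.21)&(col.sum(1)<240)),("crossbar",(C[:,2]>.125)&(C[:,2]<.16)),("cap",(col[:,2]>col[:,0]+35)&(C[:,2]>.08)&(C[:,2]<.115))):
    w=C[m].astype(np.float32)
    r=cv2.minAreaRect(w[:,:2].copy());l=cv2.fitLine(w[:,:2].copy(),cv2.DIST_HUBER,0,.01,.01).ravel()
    print(nm,m.sum(),"mean",w.mean(0),"rect",r,"line ang",np.degrees(np.arctan2(l[1],l[0])), 'z',np.percentile(w[:,2],[10,50,90]))
m=(W[...,2]>.06)&(d>0)&(vv<225)&(uu<200)&(uu>60)
w=W[m];print("cabinet min",np.percentile(w,[0,1],axis=0),w.max(0))
for z0,z1 in((.1,.3),(.3,.45),(.45,.7)):
    q=w[(w[:,2]>z0)&(w[:,2]<z1)]; print(z0,len(q),q[:,0].min() if len(q) else 0,q[:,1].min() if len(q) else 0)
c=W[75:125,185:285].reshape(-1,3);c=c[c[:,2]>.05];print("drawers",c.min(0),c.max(0))
E
```

```text
bar 91 mean [0.53639954 0.3025909  0.19298361] rect ((0.5380589962005615, 0.30375730991363525), (0.0765114277601242, 0.011213486082851887), 32.68906784057617) line ang 33.745705 z [0.1894694  0.19298336 0.19621399]
crossbar 317 mean [0.53486544 0.29820934 0.14501613] rect ((0.5396965742111206, 0.30481550097465515), (0.12755590677261353, 0.02992831915616989), 55.27885818481445) line ang 57.556286 z [0.13992256 0.14419521 0.15298001]
cap 45 mean [0.52194965 0.31472057 0.09907278] rect ((0.5366438031196594, 0.31214648485183716), (0.03667331114411354, 0.05387832969427109), 84.74173736572266) line ang 51.603027 z [0.09640286 0.09877153 0.10217328]
cabinet min [[0.38860414 0.19143832 0.06002662]
 [0.39657899 0.21663206 0.08393394]] [0.86627648 0.77439241 0.83296105]
0.1 5008 0.38874117970346916 0.3930855356816985
0.3 4643 0.38860414246861 0.4862468862278824
0.45 11817 0.3965130086788999 0.2323732364060128
drawers [ 0.31085144 -0.00634129  0.05046902] [0.87533576 0.43478676 1.39862931]
```

```bash
python3 - <<'E'
import numpy as np
a=np.load("top0.npz");K,V,d=a["K"],a["V"],a["d"]
vv,uu=np.mgrid[0:400,0:640]
P=np.stack([(uu-K[0,2])/K[0,0]*d,-(vv-K[1,2])/K[1,1]*d,-d],-1)
W=(P-V[:3,3])@V[:3,:3]
m=(W[...,2]>.06)&(vv<225)&(uu<200)&(uu>60)&(d>0)
for x0 in np.arange(.36,.86,.05):
    q=W[m&(W[...,0]>x0)&(W[...,0]<x0+.05)]
    if len(q): i=q[:,1].argsort()[:3]; print(round(x0,2),np.round(q[i],2).tolist())
from plant import bot
from scipy.spatial.transform import Rotation as R
w=bot.state()["ee_rot"]; Rm=R.from_quat(np.roll(w,-1)).as_matrix(); print(Rm.round(3))
for t in ([.03,-.19,0],): print("tool",Rm.T@t/.15)
E
```

```text
0.36 [[0.41, 0.49, 0.11], [0.4, 0.5, 0.39], [0.41, 0.5, 0.39]]
0.41 [[0.44, 0.49, 0.08], [0.44, 0.49, 0.12], [0.44, 0.49, 0.42]]
0.46 [[0.46, 0.49, 0.12], [0.47, 0.49, 0.08], [0.46, 0.49, 0.08]]
0.51 [[0.52, 0.5, 0.42], [0.53, 0.5, 0.1], [0.52, 0.5, 0.08]]
0.56 [[0.56, 0.5, 0.43], [0.59, 0.5, 0.45], [0.57, 0.5, 0.11]]
0.61 [[0.64, 0.26, 0.6], [0.64, 0.26, 0.59], [0.64, 0.26, 0.59]]
0.66 [[0.67, 0.19, 0.83], [0.67, 0.19, 0.83], [0.67, 0.19, 0.83]]
0.71 [[0.75, 0.5, 0.18], [0.75, 0.5, 0.1], [0.75, 0.5, 0.15]]
0.76 [[0.77, 0.39, 0.21], [0.77, 0.39, 0.2], [0.77, 0.39, 0.2]]
0.81 [[0.81, 0.4, 0.21], [0.82, 0.4, 0.21], [0.82, 0.4, 0.2]]
[[ 0.441  0.897 -0.001]
 [ 0.897 -0.441 -0.001]
 [-0.001 -0.    -1.   ]]
tool [-1.04858924  0.73817603  0.00109634]
```

```bash
python3 - <<'E'
import numpy as np
a=np.load("top0.npz");K,V,d=a["K"],a["V"],a["d"]
vv,uu=np.mgrid[0:400,0:640]
P=np.stack([(uu-K[0,2])/K[0,0]*d,-(vv-K[1,2])/K[1,1]*d,-d],-1)
W=(P-V[:3,3])@V[:3,:3]
for u in (150,240): print([W[v,u].round(2).tolist() for v in range(0,90,12)])
m=(d>0)&(vv<140)&(W[...,0]>.5)&(W[...,0]<.74)&(W[...,2]>.3)&(W[...,1]<.47); q=W[m]; print(len(q),q[q[:,2].argsort()[:8]].round(2).tolist()); print(np.argwhere(m)[:5])
E
```

```text
[[0.67, 0.26, 0.83], [0.67, 0.27, 0.8], [0.67, 0.29, 0.77], [0.67, 0.3, 0.73], [0.67, 0.32, 0.69], [0.67, 0.34, 0.64], [0.67, 0.36, 0.59], [0.77, 0.5, 0.28]]
[[0.67, 0.13, 0.83], [0.67, 0.14, 0.8], [0.67, 0.15, 0.76], [0.67, 0.16, 0.73], [0.67, 0.17, 0.69], [0.67, 0.17, 0.64], [0.67, 0.19, 0.59], [0.64, 0.18, 0.59]]
50027 [[0.67, -0.62, 0.3], [0.7, -0.62, 0.3], [0.73, -0.62, 0.3], [0.7, -0.62, 0.3], [0.74, -0.62, 0.3], [0.63, -0.62, 0.3], [0.7, -0.62, 0.3], [0.71, -0.62, 0.3]]
[[0 5]
 [0 6]
 [0 7]
 [0 8]
 [0 9]]
```

```bash
python3 -m jog '-0.26 0.185 -0.03 0 0 0 1;-0.26 0.185 -0.03 0 0 0 1;-0.26 0.185 -0.02 0 0 0 1;-0.26 0.185 0 0 0 0 1;0 0 0 0 0 -0.058 1;0 0 0 0 0 -0.058 1;0 0 0 0 0 -0.058 1;0 0 0 0 0 -0.058 1;0 0 0 0 0 -0.058 1;0 0 0 0 0 -0.058 1;0 0 0 0 0 0 1'
cat > st.py <<'E'
import sys,numpy as np
from plant import bot
from scipy.spatial.transform import Rotation as R
s=bot.state();M=R.from_quat(np.roll(s["ee_rot"],-1)).as_matrix()
print({k:np.round(s[k],3).tolist() for k in("time_s","q","ee_pos","contact_force","moment","width")})
print("x ang",np.degrees(np.arctan2(M[1,0],M[0,0])),"tilt",np.degrees(np.arccos(-M[2,2])))
if len(sys.argv)>1:
    t=np.array(list(map(float,sys.argv[1:4])))
    print("shift units",(M.T@(t-s["ee_pos"])/.15).round(3))
E
python3 st.py .537 .303 .42
```

```text
time_s: 1.48
ee_pos: [0.2735, 0.2981, 0.414]
ee_rot: [-0.0, 0.437, 0.9, -0.003]
contact_force: [-0.7, 0.3, 0.1]
width: 0.0942
{'time_s': 1.475, 'q': [0.738, -0.039, 1.882, -0.001, 1.305, -1.499], 'ee_pos': [0.274, 0.298, 0.414], 'contact_force': [-0.672, 0.287, 0.087], 'moment': [0.079, -0.008, 0.005], 'width': 0.094}
x ang 128.2102109575185 tilt 0.34345294739525006
shift units [-1.061  1.4   -0.046]
```

```bash
python3 -m jog '-0.18 0.235 -0.01 0 0 0 1;-0.18 0.235 -0.01 0 0 0 1;-0.18 0.235 -0.01 0 0 0 1;-0.18 0.235 -0.01 0 0 0 1;-0.18 0.235 0 0 0 0 1;-0.16 0.22 0 0 0 0.026 1;0 0 0 0 0 0 1;0 0 0 0 0 0 1'
python3 st.py .537 .303 .42
python3 - <<'E'
from plant import imaging
import cv2,numpy as np
c=imaging.get_calibration("wrist");p,d=imaging.read_camera("wrist")
np.savez("w1.npz",p=p,d=d,K=c["camera_matrix"],V=c["view"]);cv2.imwrite("pics/w1.png",p[:,:,::-1])
E
```

```text
time_s: 2.48
ee_pos: [0.5441, 0.2992, 0.417]
ee_rot: [-0.001, 0.49, 0.872, -0.004]
contact_force: [-0.2, -0.3, 0.0]
width: 0.0938
{'time_s': 2.475, 'q': [0.444, 0.453, 1.283, -0.002, 1.413, -1.673], 'ee_pos': [0.544, 0.299, 0.417], 'contact_force': [-0.156, -0.251, 0.015], 'moment': [0.083, 0.026, -0.012], 'width': 0.094}
x ang 121.29216150197077 tilt 0.4683761272807038
shift units [ 0.046 -0.027 -0.02 ]
```

View pics/w1.png

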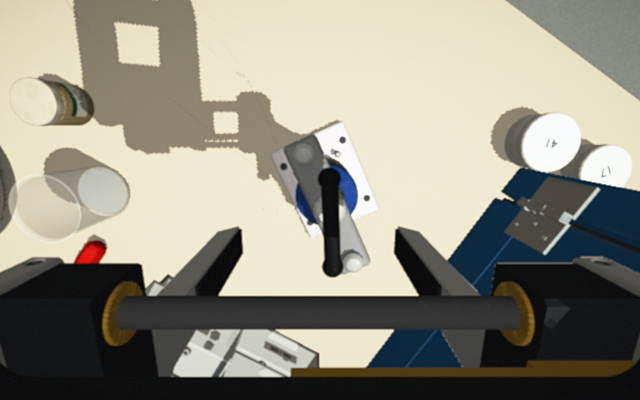

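The wrist view shows the bar running from (330,172) to (332,272), between the two fingers. The blue cap is beneath it, and the crossbar runs from (303,150) to (352,262). Next I'll measure the bar in this view.

```bash
cat > m.py <<'E'
import sys,cv2,numpy as np
from h import ray
a=np.load(sys.argv[1]);K,V,p=a["K"],a["V"],a["p"]
m=(p.max(2)<60).astype(np.uint8);m[:150]=0;m[285:]=0;m[:,:300]=0;m[:,375:]=0
n,l,s,c=cv2.connectedComponentsWithStats(m);i=1+s[1:,4].argmax();print("blob",s[i],c[i])
ys,xs=np.nonzero(l==i)
w=np.array([ray(K,V,x,y,.192)[:2] for x,y in zip(xs,ys)],np.float32)
r=cv2.minAreaRect(w);print("rect@.192",r)
f=cv2.fitLine(w,cv2.DIST_HUBER,0,.01,.01).ravel();print("ang",np.degrees(np.arctan2(f[1],f[0])))
for e in ((303,150),(352,262)): print("crossbar",e,ray(K,V,*e,.15))
d=a["d"];vv,uu=np.mgrid[0:400,0:640]
W=(np.stack([(uu-K[0,2])/K[0,0]*d,-(vv-K[1,2])/K[1,1]*d,-d],-1)-V[:3,3])@V[:3,:3]
q=W[l==i];q=q[(q[:,2]>.17)&(q[:,2]<.21)].astype(np.float32);print("depth",len(q),np.percentile(q[:,2],[5,50,95]),cv2.minAreaRect(q[:,:2].copy()))
E
python3 m.py w1.npz
```

```text
blob [ 318  168   25  109 1777] [330.5773776  220.02757456]
rect@.192 ((0.5370856523513794, 0.30445176362991333), (0.07924522459506989, 0.014357190579175949), 34.0109977722168)
ang 34.117046
crossbar (303, 150) [0.50629672 0.26157123 0.15      ]
crossbar (352, 262) [0.56718325 0.34697297 0.15      ]
depth 1754 [0.19066804 0.19408791 0.19545952] ((0.5368412137031555, 0.3044431209564209), (0.07792162150144577, 0.014610670506954193), 34.05729675292969)
```

```bash
python3 -m jog '0.053 -0.023 0 0 0 -0.015 1;0 0 0.1 0 0 0 1;0 0 0.12 0 0 0 1;0 0 0.11 0 0 0 1;0 0 0 0 0 0 1'
python3 st.py .537 .304 .366
```

```text
time_s: 3.15
ee_pos: [0.5334, 0.3051, 0.3649]
ee_rot: [-0.001, 0.467, 0.884, -0.004]
contact_force: [-0.0, -0.2, 0.6]
width: 0.094
{'time_s': 3.15, 'q': [0.46, 0.477, 1.371, -0.002, 1.301, -1.709], 'ee_pos': [0.533, 0.305, 0.365], 'contact_force': [-0.022, -0.212, 0.604], 'moment': [0.03, 0.046, 0.003], 'width': 0.094}
x ang 124.31102624417971 tilt 0.45899882268810466
shift units [-0.019  0.016 -0.007]
```

```bash
python3 -m jog '-0.02 0.02 -0.005 -0.0025 0 0 1;0 0 0 0 0 0 1;0 0 0 0 0 0 -1;0 0 0 0 0 0 -1;0 0 0 0 0 0 -1;0 0 0 0 0 0 -1;0 0 0 0 0 0 -1' 60
python3 st.py .537 .304 .366
```

```text
time_s: 4.03
ee_pos: [0.538, 0.3042, 0.3675]
ee_rot: [0.001, 0.467, 0.884, 0.001]
contact_force: [-0.9, -0.2, 0.3]
width: 0.0473
{'time_s': 4.025, 'q': [0.456, 0.481, 1.359, -0.001, 1.298, -1.714], 'ee_pos': [0.538, 0.304, 0.368], 'contact_force': [-0.853, -0.172, 0.264], 'moment': [0.078, -0.039, 0.022], 'width': 0.047}
x ang 124.30125461883607 tilt 0.2058035970243748
shift units [ 0.002 -0.006  0.01 ]
```

```bash
python3 -m jog '0 0 0 0 0 0 -1;0 0 0 0 0 0 -1;0 0 0 0 0 0 -1;0 0 0 0 0 0 -1;0 0 0 0 0 0 -1;0 0 0 0 0 0 -1' 60
python3 st.py .537 .304 .366
```

```text
time_s: 4.78
ee_pos: [0.5374, 0.3052, 0.3674]
ee_rot: [0.0, 0.467, 0.884, 0.002]
contact_force: [-0.4, -0.4, -0.4]
width: 0.0117
{'time_s': 4.775, 'q': [0.457, 0.481, 1.359, 0.001, 1.299, -1.713], 'ee_pos': [0.537, 0.305, 0.367], 'contact_force': [-0.387, -0.374, -0.392], 'moment': [0.153, 0.104, -0.135], 'width': 0.012}
x ang 124.33110290336127 tilt 0.17946703916721415
shift units [-0.005 -0.006  0.01 ]
```

```bash
python3 -m jog '0 0 0 0 0 0.03 -1;0 0 0 0 0 0.03 -1;0 0 0 0 0 0.03 -1;0 0 0 0 0 0.03 -1;0 0 0 0 0 0 -1' 60
python3 st.py .537 .304 .366
```

```text
time_s: 5.4
ee_pos: [0.5374, 0.3051, 0.3674]
ee_rot: [-0.0, 0.628, 0.778, 0.002]
contact_force: [-0.7, 1.7, -0.1]
width: 0.0114
{'time_s': 5.4, 'q': [0.457, 0.481, 1.359, 0.001, 1.299, -1.327], 'ee_pos': [0.537, 0.305, 0.367], 'contact_force': [-0.718, 1.726, -0.069], 'moment': [0.219, 0.185, -0.079], 'width': 0.011}
x ang 102.18905699213013 tilt 0.17727301266398407
shift units [-0.006 -0.004  0.01 ]
```

```bash
for i in 1; do python3 -m jog '0 0 0 0 0 0.02 -1' 60 >/dev/null; python3 st.py; done; python3 -m jog '0 0 0 0 0 0.02 -1;0 0 0 0 0 0.02 -1' 60 >/dev/null; python3 st.py
python3 - <<'E'
from plant import imaging
import cv2,numpy as np
P=[]
for n,sl in(("wrist",np.s_[100:300,220:460]),("scene",np.s_[95:195,220:340])):
    c=imaging.get_calibration(n);p,d=imaging.read_camera(n);np.savez(n+"2.npz",p=p,d=d,K=c["camera_matrix"],V=c["view"])
    P.append(cv2.resize(p[sl],(400,334),interpolation=cv2.INTER_CUBIC))
cv2.imwrite("pics/t2.png",np.hstack(P)[:,:,::-1])
E
```

```text
{'time_s': 5.525, 'q': [0.457, 0.481, 1.359, 0.001, 1.299, -1.266], 'ee_pos': [0.537, 0.305, 0.367], 'contact_force': [-1.021, 1.06, -0.552], 'moment': [0.175, 0.132, 0.272], 'width': 0.012}
x ang 98.68618563668497 tilt 0.17535546785539308
{'time_s': 5.775, 'q': [0.457, 0.481, 1.359, 0.001, 1.299, -1.142], 'ee_pos': [0.537, 0.305, 0.367], 'contact_force': [-1.333, 1.028, 0.121], 'moment': [0.166, 0.089, 0.284], 'width': 0.012}
x ang 91.57776470093665 tilt 0.1755405784483915
```

View pics/t2.png

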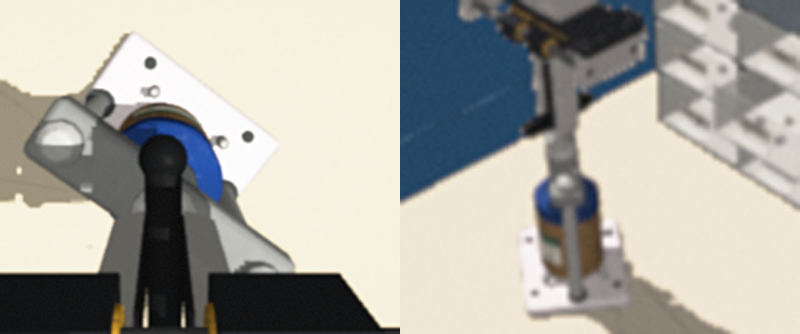

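The bar turns with the gripper, and the moment while moving is about 0.28 N m, so the foot is near contact. I'll carry on in steps and watch the moment.

```bash
python3 -m jog '0 0 0 0 0 0.02 -1;0 0 0 0 0 0.02 -1' 60 >/dev/null; python3 st.py;python3 -m jog '0 0 0 0 0 0.02 -1;0 0 0 0 0 0.02 -1' 60 >/dev/null; python3 st.py; python3 -m jog '0 0 0 0 0 0.02 -1;0 0 0 0 0 0.02 -1' 60 >/dev/null; python3 st.py
```

```text
{'time_s': 6.125, 'q': [0.457, 0.481, 1.359, 0.001, 1.299, -1.02], 'ee_pos': [0.537, 0.305, 0.367], 'contact_force': [-0.551, 0.774, 0.766], 'moment': [0.138, 0.114, 0.274], 'width': 0.011}
x ang 84.62971302908232 tilt 0.1693469135459381
{'time_s': 6.375, 'q': [0.457, 0.481, 1.359, 0.001, 1.299, -0.898], 'ee_pos': [0.537, 0.305, 0.367], 'contact_force': [-0.365, 1.13, 0.417], 'moment': [0.135, 0.113, 0.294], 'width': 0.011}
x ang 77.6087508762562 tilt 0.1654226158879833
{'time_s': 6.625, 'q': [0.457, 0.481, 1.359, 0.001, 1.299, -0.775], 'ee_pos': [0.537, 0.305, 0.367], 'contact_force': [-0.702, 1.103, 0.876], 'moment': [0.011, 0.066, 0.316], 'width': 0.012}
x ang 70.58587092922043 tilt 0.1604825859344693
```

```bash
python3 -m jog '0 0 0 0 0 0.02 -1' 60 >/dev/null; python3 st.py;python3 -m jog '0 0 0 0 0 0.02 -1' 60 >/dev/null; python3 st.py; python3 -m jog '0 0 0 0 0 0.02 -1' 60 >/dev/null; python3 st.py
```

```text
{'time_s': 6.75, 'q': [0.457, 0.481, 1.359, 0.001, 1.299, -0.714], 'ee_pos': [0.537, 0.305, 0.367], 'contact_force': [-0.224, 0.819, 0.066], 'moment': [0.109, 0.053, 0.361], 'width': 0.012}
x ang 67.0759346847037 tilt 0.159919730196007
{'time_s': 6.875, 'q': [0.457, 0.481, 1.359, 0.001, 1.299, -0.653], 'ee_pos': [0.537, 0.305, 0.367], 'contact_force': [-0.599, 0.616, -0.075], 'moment': [0.006, 0.091, 0.353], 'width': 0.011}
x ang 63.56956839032626 tilt 0.1579416478717384
{'time_s': 7.0, 'q': [0.457, 0.481, 1.359, 0.001, 1.299, -0.591], 'ee_pos': [0.537, 0.305, 0.367], 'contact_force': [-0.426, 0.764, 0.687], 'moment': [0.092, 0.092, 0.322], 'width': 0.011}
x ang 60.062568198761376 tilt 0.15245310053924901
```

```bash
python3 -m jog '0 0 0 0 0 0 0;0 0 0 0 0 0 0;0 0 0 0 0 0 0;0 0 0 0 0 0 0;0 0 0 0 0 0 0;0 0 -0.15 0 0 0 0;0 0 -0.15 0 0 0 0;0 0 0 0 0 0 0'; python3 st.py
python3 - <<'E'
from plant import imaging
import cv2,numpy as np
P=[]
for n,sl in(("wrist",np.s_[100:300,220:460]),("scene",np.s_[95:195,220:340])):
    c=imaging.get_calibration(n);p,d=imaging.read_camera(n);np.savez(n+"3.npz",p=p,d=d,K=c["camera_matrix"],V=c["view"])
    P.append(cv2.resize(p[sl],(400,334),interpolation=cv2.INTER_CUBIC))
cv2.imwrite("pics/t3.png",np.hstack(P)[:,:,::-1])
E
python3 m.py wrist3.npz
```

```text
time_s: 8.0
ee_pos: [0.5375, 0.3047, 0.4131]
ee_rot: [-0.0, 0.864, 0.504, 0.001]
contact_force: [-0.1, -0.4, -0.8]
width: 0.0469
{'time_s': 8.0, 'q': [0.456, 0.447, 1.301, 0.0, 1.391, -0.6], 'ee_pos': [0.537, 0.305, 0.413], 'contact_force': [-0.057, -0.434, -0.808], 'moment': [0.028, -0.028, -0.016], 'width': 0.047}
x ang 60.54617436125037 tilt 0.12068524222124351
blob [ 308  169   22  110 1775] [318.03323944 221.22197183]
rect@.192 ((0.5365575551986694, 0.30605778098106384), (0.013934789225459099, 0.07880903780460358), 59.99695587158203)
ang -29.445316
crossbar (303, 150) [0.4886395  0.31968362 0.15      ]
crossbar (352, 262) [0.59151702 0.30837731 0.15      ]
depth 1762 [0.19102111 0.19420148 0.19554685] ((0.5364764928817749, 0.3062862455844879), (0.01411931961774826, 0.07776069641113281), 60.24714660644531)
```

View pics/t3.png

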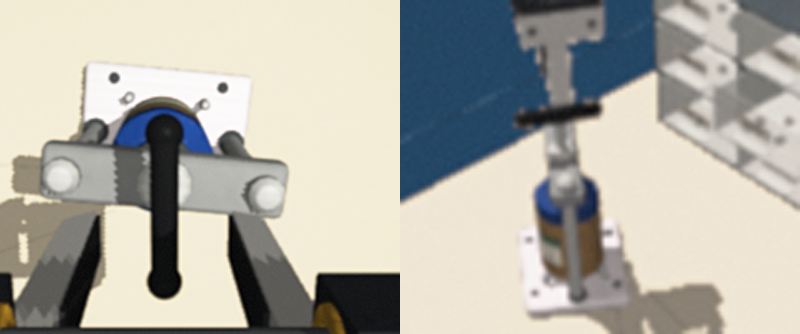

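The handle was released at -29.6° and the jar stands upright. I'll use the clear view of the crossbar bolts, at (257,205) and (380,217), to check the total turn.

```bash
python3 - <<'E'
import numpy as np
from h import ray
a=np.load("wrist3.npz")
for z in(.15,.155):
    p,q=[ray(a["K"],a["V"],u,v,z) for u,v in((257,205),(380,217))]
    an=np.degrees(np.arctan2(*(p-q)[1::-1]));print(p,q,an%180, "past contact",np.radians(an%180+29.6)-.9)
E
```

```text
[0.50854488 0.2645532  0.15      ] [0.56735281 0.34743748 0.15      ] 54.64359529939523 past contact 0.5703281116920648
[0.50790584 0.26608568 0.155     ] [0.5655077  0.34727011 0.155     ] 54.64359529939519 past contact 0.5703281116920643
```

0.57 rad past contact (about 21 N) is mid-range, and the robot is clear of everything, so I'm handing the job in.

```bash
python3 -c "
from plant import bot
print(bot.close_job())"
```

```text
the job is handed in; nothing more can be done
None
```

I tightened the clamp holding the jar (the left one), let go, and handed the job in at about 8 s of the 40 s allowed. The interface gives no verdict, so these are my own last checks:

- **Turn:** I gripped the T-handle across its bar and turned it about 64° clockwise. The bar now sits at -29.6° and the crossbar at 54.6°. That is 1.47 rad from fully open, or 0.57 rad past contact. By the given stiffness this is about 21 N on the jar; I had no direct measurement of that force.
- **Resistance:** The turning moment went from about 0.28 N m near contact to 0.32–0.36 N m at the end. This is noisy and a little below the roughly 0.375 N m expected, and the last reading fell from 0.35 to 0.32. I relied on the camera angle to decide where to stop.
- **Jar:** In the last pictures it stands upright under the foot, judged by eye.
- **Robot:** The gripper is open to 47 mm and lifted 46 mm, with the fingertips about 20 mm above the bar. The force readings were back near zero.
- **Empty clamp:** The arm never went near it, and I did not take a separate picture to confirm it.

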